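# Unclamp the heel lift and show its glued face to the inspection camera

## Robot

A 6-joint arm with a two-finger parallel gripper is mounted at the origin on a cart in front of the work surface, level with it; the furniture and walls round the work are solid. World frame = base frame: x ahead of the robot, y to its left, z up, the work surface at z = 0. Lengths are in m, angles in degrees, forces in N, time in s.
With the tool pointing down it reaches from about 0.375 to 0.9 m from the base axis. Payload 3.1 kg.
Tool frame: the origin (TCP) lies where the fingers leave the gripper's body, on its centre line; the fingertips stand 70 mm ahead of it and the grasp point (between the pads) lies 51 mm ahead of it; z points along the fingers, y is the line along which they close (so a half turn about z gives the same grasp; the last joint's range is limited). The gripper opens to 87 mm and grips with 3 to 60 N. Pads are 19 mm wide; open, the fingers measure 117 mm over their backs; the gripper's body (75 mm by 190 mm) begins 51 mm behind the grasp point.
Start: joints at [-86.946, 30.224, 82.088, -0, 67.689, -10.227], TCP at [0.144, -0.608, 0.292] pointing down, gripper open.
Joint ranges: [-176.69, 176.69], [-43.24, 126.21], [12.49, 139.97], [-82, 262], [0, 151.66], [-163.58, 163.58]. Speed limits (degrees/s): [159.86, 159.86, 180, 180, 180, 180].

## Interface

Orientations are given as a 3x3 rotation matrix whose columns are the frame's x, y, z axes.
In Python, from rig import readout, capture, calibration, bot, look_for gives the robot as it stands. The module is installed in compiled form; this text tells all that it offers.
- The arm moves only by the shell command python3 -m pendant 'ROWS'. ROWS is JSON, a list of rows, each a list of 7 numbers: the shift along the tool's x, y, z normalised to -1 to 1, where 1 is 200 mm, then the turn, a rotation vector about the tool's x, y, z normalised to -1 to 1, where 1 is 180 degrees, then the closure, from -1 (fully open) to 1 (shut). In form: [[dx, dy, dz, ax, ay, az, grip], ...]. A call has 1 to 8 rows; each row is the pose to reach, as a shift and turn from the pose commanded when the call began, along the tool's axes at that moment, turning the shorter way round; what a row does not reach only later rows make up. A row lasts 1/10 s, in which the tool goes at most 50 mm and 8.59 degrees, less where a joint would pass 70% of its speed; a pose out of reach is approached as far as the arm can. A call with a number of a shift or a turn outside -1 to 1 is refused whole. A call with a gripper value outside its range is refused whole. The fingers move at their own pace and stop on an object; the grip force is fixed at half the most. Time passes only in rows, so rows that repeat a pose let the fingers close. It gives the time, the measured TCP pose, the force, the opening and the grip force at its end, in the units of the state.
- readout.read_state(): the state, without advancing time (a new reading comes with each control period).
- capture(name): name is "scene" or "top"; returns (picture, depth): 384x512x3 uint8, red, green, blue; 384x512 float32, m along the optical axis (not along the pixel's ray), 0 where there is no reading.
- calibration(name): a dict with "mtx" (3x3 intrinsics, pixels), "k1" (the pictures are not rectified: a ray, as slopes to the right and down, at radius r is drawn at 1 + k1 r^2 times it, then the intrinsics apply), "T" (4x4, takes a point from camera to world coordinates). Camera axes: x right, y down, z forward; pixel columns grow to the right and rows downward; lengths in m; the calibration is good to about 2 mm. A picture is of the moment at which its call begins. calibration takes no time and is no camera call.
- bot.hand_in(): hands the job in; it is judged then, once.
Trained networks look in the newest picture that a camera, given by its name, has taken for a name from the list of things; names that differ only in an ending like _2 or _b are one class to them, and where a whole thing is asked for, a point or a joint stands for the part that bears it (a point fixed in the world has none). Each returns a list of dicts, best first, with "conf" (0 to 1); they miss things now and then, are a little off and sometimes report something else, mostly with a low value. They report only what shows in the picture. A call takes as long as a camera call.
- look_for(thing, camera): "extent" ([left, top, right, bottom] in pixels, round what is visible of it).
The state is a dict: "time_s": time; "joint_positions": joint angles; "qvel": joint speeds; "tau": joint torques, N m; "position": TCP position; "tcp_rot": TCP orientation; "force": force on the tool from outside, world axes, zero at the start; "moment": the same for the moment, N m; "opening": opening from 0.0 (shut) to 1.0 (fully open); "grasp_force": force on a finger pad.
Only numpy, scipy, OpenCV 4.12 (cv2) and the standard library are available. Lean on these libraries where they do the work, as an engineer would, in place of code of your own. Each camera call takes 0.05 s, during which the arm holds its last target. There are 200 camera calls.

## Task

The heel lift in the toggle clamp has set: swing the clamp's red grip back until the clamp stands fully open, then take the lift out and show the face it lay on to the inspection camera, held still 12 cm in front of the lens, in the middle of the view and square to it, with the lift's straight edge level and uppermost. Do not touch the camera and leave the other things on the bench where they lie. Finish while still holding the lift there in the gripper: do not put it down or let go.

Things in the scene. Friction and masses are not known exactly. Their poses are not given: they have to be found in the camera images.
- sole_clamp: Fixed toggle clamp on a beech board, 130 (x) x 240 (y) mm. Origin: centre of its underside; y runs from the upright red grip (-y end) to pad and lift (+y end), z up, at yaw 0 as the world. Board top at 21 mm; steel bed plate under the lift (x -50 to 50, y 35 to 105) with top at 25 mm; end stop (x -45 to 45, y 110 to 120) up to 43 mm; hinge cheeks (x +-14, y -67 to -23) up to 69 mm.
- sole_clamp_lever (a joint): Clamp lever (rad): 0 shut, pad down on the lift; 1.08 fully open, at its stop. Grows as the red grip is pulled back and down to the clamp's -y end, turning about the clamp's +x at lever_hinge. Friction hinge, 0.25 N m, about 2 N at the grip; no spring or lock, stays where left. Open, the pad arm slants up over y = -44 to +32 mm, its pad 147 mm up, just short of the lift.
- lever_grip (a point): Point on the axis of the red grip, a bar 18 mm thick and 80 mm long, 15 mm below its upper end; pinch it there along the clamp's x. Shut: grip leans 15 deg back from upright, point 176 mm above the bench. It goes round lever_hinge on a circle of 119 mm radius; open: 86 mm up, at y = -161 mm of the clamp, grip almost level. Axes: the lever's (the clamp's when shut).
- lever_hinge (a point): Middle of the lever's hinge pin (fixed), 61 mm above the bench, at y = -44 mm of the clamp; the pin runs along the clamp's x. Axes as the clamp.
- heel_lift_1: Brown leather heel lift lying in the clamp under the pad: D-shaped plate 65 x 69 x 9 mm, 20 to 45 g. Origin: middle of its underside (the face to be shown); z out of its upper face; +x to its straight edge, which is beside the end stop; round end at -x. Its sides (y about +-34) are nearly parallel from x = 0 to 33: 67 mm apart at x = 6, 69 mm at the straight edge; pinch there along y.
- lift_centre (a point): Centre of that heel lift, half-way through its thickness, same axes as the lift; 29 mm above the bench in the clamp.
- lift_straight_edge (a point): Middle of the lift's straight edge, half-way through its thickness, 33 mm from lift_centre along the lift's x.
- camera_head: Head of the inspection camera: grey box, black lens, ring light 66 mm across. Origin: centre of the lens front, about 149 mm above the bench. z: view direction out of the lens, 55 deg above level, roughly towards the robot; y: level; x: up in the picture (up and away from the robot). Show the lift with lift_centre 120 mm along z from here, its x, y, z along these x, y, z.
- camera_stand: Stand of the inspection camera, fixed to the bench: grey housing 120 x 94 mm, 34 mm high, with a U bracket holding the head; up to 170 mm high with the head. Origin on the bench under the bracket; at yaw 0 it looks to -x (the robot). Not to be touched.
- spare_lift: Bystander: another heel lift, dark brown, 65 x 67 x 10 mm, lying on the bench in front of the clamp. Origin under its centre.
- tack_tin: Bystander: round tin of tacks, 68 mm across, 24 mm high. Origin under its centre.
- wax_block: Bystander: yellowish wax block 34 x 52 x 20 mm. Origin under its centre.
- hammer: Bystander: hammer lying on the bench, 213 mm long, 94 mm over the head, 33 mm high. Origin under its centre, handle along its y.
- tape_roll: Bystander: roll of masking tape lying flat, 108 mm across, 36 mm high. Origin under its centre.

How it is judged (in metres and radians):
On the way, in this order (a step that is already met when the one before it is completed fails the run):
1. the clamp is swung fully open (lever at 0.95 rad or more) with the lift still lying on the bed (value of joint sole_clamp_lever above 0.95 rad and height (world z) of lift_centre below 0.045 m), for 0.2 s.
2. the lift is lifted clear of the clamp in the gripper (height (world z) of lift_centre above 0.09 m and contact force between the fingers and heel_lift_1 above 1 N), for 0.2 s.
At the end, for the whole second after the job is handed in: Lift held still by the gripper alone: centre 105 to 135 mm before the lens, within 15 mm of the view axis in x and y, the face it lay on towards the lens and square within 0.2 rad, straight edge uppermost and level within 0.25 rad; clamp still open (over 0.85 rad) (z of lift_centre in the frame of camera_head between 0.105 and 0.135 m and x of lift_centre in the frame of camera_head between -0.015 and 0.015 m and y of lift_centre in the frame of camera_head between -0.015 and 0.015 m and angle between the z axis of heel_lift_1 and the z axis of camera_head, either way round below 0.2 rad and angle between the x axis of heel_lift_1 and the x axis of camera_head, either way round below 0.25 rad and x of lift_straight_edge in the frame of camera_head above 0.015 m and angle between heel_lift_1's own z axis and vertical below 1 rad and contact force between the fingers and heel_lift_1 above 1 N and contact force between heel_lift_1 and camera_stand below 0.05 N and contact force between heel_lift_1 and sole_clamp below 0.05 N and height (world z) of lift_centre above 0.18 m and linear speed of heel_lift_1 below 0.03 m/s and angular speed of heel_lift_1 below 0.3 rad/s and value of joint sole_clamp_lever above 0.85 rad); the arm keeps its last pose, push and grip.
It fails at once if the lift is pulled out from under the pad while the clamp is not open (value of joint sole_clamp_lever below 0.8 rad and height (world z) of lift_centre above 0.05 m).
It fails at once if the camera is touched (contact force between camera_stand and anything else above 1 N).
It fails at once if another thing on the bench is shifted by more than 30 mm (distance of any of spare_lift, tack_tin, wax_block, hammer, tape_roll from where it was at the start of the episode above 0.03 m).
It also fails if it takes over 59 s, if anything falls off the work surface, if the arm or the gripper's body presses on something with over 40 N, if the wrist force passes 120 N, or if a joint passes its speed limit or range.

## Working session

There is one attempt and no reset: what is moved stays moved. The work goes in short steps, Python scripts to look and compute and a shell command to move; the robot and the scene stay as the last step left them, time stands still between calls to the robot, and variables do not carry over. Pictures are saved under pics/ and viewed, at most 10 in all, crops included, and the job is handed in when it is done.

```bash
mkdir -p pics
cat > h.py <<'E'
import numpy as np,cv2
from rig import readout,capture,calibration,bot,look_for
def pts(name,depth):
    c=calibration(name);h,w=depth.shape
    v,u=np.mgrid[0:h,0:w]
    uv=np.stack([u,v],-1).reshape(-1,1,2).astype(float)
    n=cv2.undistortPoints(uv,c['mtx'],np.array([c['k1'],0,0,0,0.])).reshape(h,w,2)
    P=np.dstack([n*depth[...,None],depth])
    return P@c['T'][:3,:3].T+c['T'][:3,3]
E
python3 - <<'E'
from h import *
for n in('scene','top'):
    im,d=capture(n);cv2.imwrite(f'pics/{n}0.png',im[...,::-1]);np.save(n+'0.npy',d)
    P=pts(n,d);print(n,calibration(n)['T'].round(3).tolist())
    for t in['sole_clamp','lever_grip','heel_lift_1','camera_head','camera_stand','spare_lift','tack_tin','wax_block','hammer','tape_roll']:
        for r in look_for(t,n)[:2]:
            e=np.array(r['extent']);u,v=int((e[0]+e[2])/2),int((e[1]+e[3])/2)
            print(t,round(r['conf'],2),e.round().tolist(),P[v,u].round(3))
print(readout.read_state()['time_s'])
E
```

```text
scene [[-0.592, -0.388, 0.707, -0.356], [-0.806, 0.275, -0.524, 0.522], [0.009, -0.88, -0.475, 0.713], [0.0, 0.0, 0.0, 1.0]]
sole_clamp 0.83 [154.0, 178.0, 244.0, 266.0] [0.522 0.063 0.071]
lever_grip 0.81 [170.0, 179.0, 223.0, 244.0] [ 0.678 -0.014  0.001]
heel_lift_1 0.64 [169.0, 178.0, 226.0, 246.0] [ 0.67  -0.014  0.002]
heel_lift_1 0.58 [159.0, 238.0, 184.0, 253.0] [0.514 0.153 0.035]
camera_head 0.72 [254.0, 148.0, 270.0, 179.0] [ 0.627 -0.236  0.132]
camera_head 0.69 [341.0, 189.0, 372.0, 200.0] [ 0.424 -0.488  0.027]
camera_stand 0.83 [248.0, 146.0, 270.0, 193.0] [ 0.659 -0.249  0.094]
spare_lift 0.66 [250.0, 248.0, 277.0, 269.0] [ 0.35  -0.036  0.01 ]
spare_lift 0.46 [254.0, 145.0, 271.0, 179.0] [ 0.633 -0.246  0.134]
tack_tin 0.96 [220.0, 253.0, 246.0, 277.0] [0.373 0.046 0.013]
wax_block 0.64 [190.0, 274.0, 207.0, 292.0] [0.359 0.159 0.018]
wax_block 0.17 [249.0, 246.0, 276.0, 268.0] [ 0.358 -0.039  0.01 ]
hammer 0.6 [267.0, 233.0, 288.0, 248.0] [ 0.38  -0.108  0.022]
tape_roll 0.8 [344.0, 189.0, 370.0, 201.0] [ 0.422 -0.491  0.023]
tape_roll 0.36 [158.0, 232.0, 185.0, 254
[... 371 characters left out ...]
183.0, 207.0] [0.529 0.128 0.081]
camera_head 0.91 [292.0, 140.0, 317.0, 169.0] [ 0.647 -0.263  0.151]
camera_head 0.46 [157.0, 239.0, 175.0, 255.0] [0.369 0.15  0.019]
camera_stand 0.95 [284.0, 132.0, 326.0, 178.0] [ 0.642 -0.262  0.159]
camera_stand 0.59 [151.0, 174.0, 236.0, 229.0] [0.511 0.061 0.07 ]
spare_lift 0.64 [215.0, 239.0, 238.0, 262.0] [ 0.367 -0.041  0.009]
tack_tin 0.91 [187.0, 239.0, 208.0, 257.0] [0.373 0.051 0.009]
tack_tin 0.19 [286.0, 134.0, 326.0, 177.0] [ 0.643 -0.266  0.155]
wax_block 0.72 [155.0, 240.0, 174.0, 253.0] [0.372 0.154 0.02 ]
hammer 0.58 [243.0, 219.0, 307.0, 249.0] [ 0.425 -0.194 -0.001]
tape_roll 0.9 [342.0, 226.0, 375.0, 259.0] [ 0.403 -0.46   0.003]
1.1
```

View pics/scene0.png

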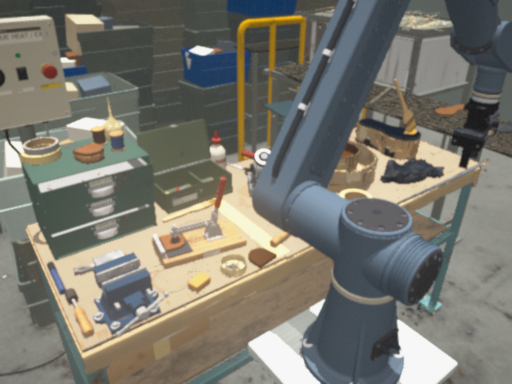

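View pics/top0.png

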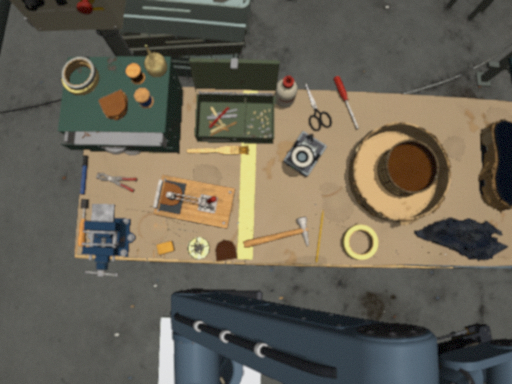

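Run:
```python
from h import *
im=cv2.imread('pics/top0.png');d=np.load('top0.npy');P=pts('top',d)
def rect(m):
    m=cv2.morphologyEx(m.astype(np.uint8),cv2.MORPH_OPEN,np.ones((2,2)))
    n,l,s,_=cv2.connectedComponentsWithStats(m);k=1+s[1:,4].argmax();q=P[l==k]
    r=cv2.minAreaRect((q[:,:2]*1000).astype(np.float32));return r,len(q),q[:,2].mean()
X,Y,Z=P[...,0],P[...,1],P[...,2]
reg=(X>.42)&(X<.63)&(Y>-.08)&(Y<.22)
print('board',rect(reg&(Z>.012)&(Z<.2)))
print('board-low',rect(reg&(Z>.012)&(Z<.05)))
reg=(X>.54)&(X<.75)&(Y>-.36)&(Y<-.17)
print('stand all',rect(reg&(Z>.015)&(Z<.2)));
for a,b in((.02,.045),(.1,.2)): print('stand',a,rect(reg&(Z>a)&(Z<b)))
for n in('top','scene'):
    im=cv2.imread(f'pics/{n}0.png').astype(int);Q=pts(n,np.load(n+'0.npy'))
    b,g,r=[im[...,i] for i in range(3)]
    m=(r>g*1.9)&(r>80)&(Q[...,0]>.42)&(Q[...,0]<.62)&(Q[...,1]>-.1)&(Q[...,1]<.2)&(Q[...,2]>.06)
    q=Q[m];print(n,'red',len(q));print(q[q[:,2].argsort()][::max(1,len(q)//12)].round(3))
t=cv2.imread('pics/top0.png')
a=cv2.resize(t[165:240,140:245],None,fx=7,fy=7,interpolation=2)[:,:735];b=cv2.resize(t[125:185,275:335],None,fx=6,fy=6,interpolation=2)
s=cv2.imread('pics/scene0.png');c=cv2.resize(s[140:200,240:280],None,fx=6,fy=6,interpolation=2)
cv2.imwrite('pics/c1.png',a[:525]);o=np.zeros((360,600,3),np.uint8);o[:,:360]=b;o[:360,360:600]=c;cv2.imwrite('pics/c2.png',o)
```

```text
board (((501.97735595703125, 20.891021728515625), (343.4935607910156, 167.70240783691406), 71.75780487060547), 3143, np.float64(0.03234086694025271))
board-low (((501.97735595703125, 20.891021728515625), (343.4935607910156, 167.70240783691406), 71.75780487060547), 2815, np.float64(0.028144606213143034))
stand all (((560.7053833007812, -216.91172790527344), (94.29888916015625, 433.59765625), 59.6515998840332), 1076, np.float64(0.09065084657860005))
stand 0.02 (((523.2388916015625, -202.1105194091797), (94.04602813720703, 353.95098876953125), 62.293724060058594), 261, np.float64(0.04139168566009624))
stand 0.1 (((529.8644409179688, -221.5013885498047), (74.64118194580078, 378.18646240234375), 67.96908569335938), 475, np.float64(0.14278172889980026))
top red 22
[[ 0.506  0.002  0.17 ]
 [ 0.502 -0.002  0.178]
 [ 0.499 -0.005  0.182]
 [ 0.504 -0.002  0.185]
 [ 0.498 -0.009  0.189]
 [ 0.5   -0.006  0.192]
 [ 0.503 -0.012  0.195]
 [ 0.508 -0.009  0.195]
 [ 0.503 -0.006  0.195]
 [ 0.503 -0.009  0.195]
 [ 0.506 -0.017  0.196]
 [ 0.5   -0.009  0.196]
 [ 0.505 -0.006  0.196]
 [ 0.5   -0.015  0.196]
 [ 0.508 -0.012  0.197]
 [ 0.503 -0.017  0.197]
 [ 0.503 -0.015  0.198]
 [ 0.505 -0.015  0.198]
 [ 0.508 -0.014  0.198]
 [ 0.5   -0.012  0.198]
 [ 0.505 -0.012  0.199]
 [ 0.505 -0.01   0.202]]
scene red 11
[[ 0.5   -0.006  0.189]
 [ 0.502 -0.008  0.191]
 [ 0.502 -0.014  0.192]
 [ 0.495 -0.01   0.193]
 [ 0.5   -0.003  0.193]
 [ 0.496 -0.007  0.194]
 [ 0.499 -0.009  0.195]
 [ 0.502 -0.011  0.196]
 [ 0.503 -0.009  0.196]
 [ 0.499 -0.013  0.197]
 [ 0.497 -0.005  0.197]]
```

View pics/c1.png

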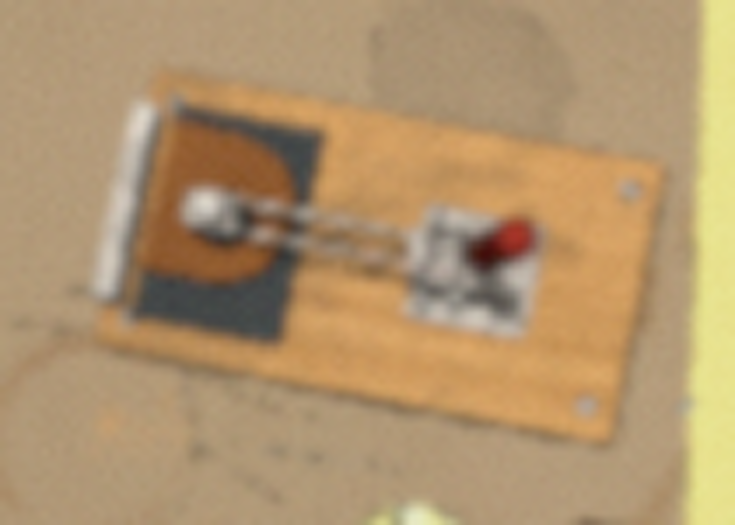

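View pics/c2.png

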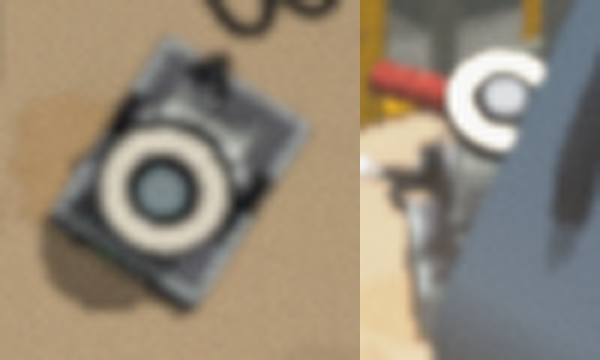

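```bash
cat >> h.py <<'E'
def onz(name,uv,z):
    c=calibration(name);n=cv2.undistortPoints(np.array(uv,float).reshape(-1,1,2),c['mtx'],np.array([c['k1'],0,0,0,0.])).reshape(-1,2)
    r=np.c_[n,np.ones(len(n))]@c['T'][:3,:3].T;o=c['T'][:3,3]
    return o+r*((z-o[2])/r[:,2])[:,None]
E
python3 - <<'E'
from h import *
f=lambda q,s,o:(np.array(q,float)+.5)/s-.5+np.array(o)
def quad(q,z):
    p=onz('top',q,z);print(p.round(4)[:,:2].tolist(),'centre',p.mean(0).round(4))
    for i in range(4):
        e=p[(i+1)%4]-p[i];print('  len %.4f ang %.2f'%(np.hypot(*e[:2]),np.degrees(np.arctan2(e[1],e[0]))))
print('board');quad(f([(157,70),(662,160),(610,440),(97,345)],7,(140,165)),.021)
print('stand');quad(f([(165,38),(312,125),(192,312),(52,220)],6,(275,125)),.034)
print('bed');quad(f([(175,103),(325,130),(283,341),(133,315)],7,(140,165)),.025)
print('liftedge',onz('top',f([(178,122),(145,270),(297,200)],7,(140,165)),.034).round(4).tolist())
print('ring',onz('top',f([(165,190)],6,(275,125)),.149).round(4))
d=np.load('top0.npy');P=pts('top',d)
im=cv2.imread('pics/top0.png').astype(int);q=P[138:172,288:320].reshape(-1,3);c=im[138:172,288:320].reshape(-1,3)
m=(c.min(1)>170)&(q[:,2]>.1);q=q[m];c0=q.mean(0);print(len(q),c0.round(4),np.linalg.svd(q-c0)[2][2].round(3))
b=(q.max(0)+q.min(0))/2;print(b)
E
```

```text
board
[[0.5995, 0.1736], [0.5645, -0.0599], [0.437, -0.0411], [0.4722, 0.1931]] centre [0.5183 0.0664 0.021 ]
  len 0.2360 ang -98.53
  len 0.1289 ang 171.63
  len 0.2369 ang 81.46
  len 0.1288 ang -8.74
stand
[[0.7536, -0.2727], [0.708, -0.3521], [0.604, -0.2881], [0.6513, -0.2133]] centre [ 0.6792 -0.2815  0.034 ]
  len 0.0915 ang -119.89
  len 0.1221 ang 148.39
  len 0.0884 ang 57.67
  len 0.1183 ang -30.12
bed
[[0.5836, 0.1633], [0.5731, 0.0936], [0.4764, 0.1075], [0.486, 0.1765]] centre [0.5298 0.1352 0.025 ]
  len 0.0704 ang -98.58
  len 0.0977 ang 171.83
  len 0.0696 ang 82.12
  len 0.0985 ang -7.69
liftedge [[0.5733, 0.1593, 0.034], [0.5055, 0.1701, 0.034], [0.5393, 0.103, 0.034]]
ring [[ 0.6408 -0.2582  0.149 ]]
117 [ 0.6415 -0.2583  0.1467] [-0.468  0.218  0.856]
[ 0.64426029 -0.26480232  0.14373731]
```

```bash
cat >> h.py <<'E'
from scipy.spatial.transform import Rotation as Ro
def Rd(az,pitch=0):  # tool y at azimuth az, tool z down; columns
    a=np.radians(az);y=np.array([np.cos(a),np.sin(a),0]);z=np.array([0,0,-1.]);return np.c_[np.cross(y,z),y,z]
def row(p,R,p0=None,R0=None):
    s=readout.read_state();p0=np.array(s['position']) if p0 is None else p0;R0=np.array(s['tcp_rot']) if R0 is None else R0
    return np.r_[R0.T@(np.array(p)-p0)/.2,Ro.from_matrix(R0.T@R).as_rotvec()/np.pi].round(4).tolist()
E
python3 - <<'E'
from h import *
s=readout.read_state();print(s['time_s'],np.round(s['tcp_rot'],3).tolist(),s['opening'],s['force'])
C=np.array([.518,.0664,0]);a=np.radians(81.4);yc=np.array([np.cos(a),np.sin(a),0])
for az in(171.4,-8.6):
  R=Rd(az);g=C+yc*-.0748+[0,0,.176];t=g+[0,0,.051]
  print(az,t.round(4),'delta turn',row(t,R), 'Lx',R.T@yc)
E
```

```text
1.1 [[0.973, 0.23, -0.0], [0.23, -0.973, 0.0], [-0.0, -0.0, -1.0]] 1.0014743474641752 [-0.17185302  0.53105973  0.99914879]
171.4 [ 0.5068 -0.0076  0.227 ] delta turn [2.4575, -2.506, 0.3262, -0.0, 0.0, 0.6216] Lx [-1.00000000e+00  2.77498023e-16  0.00000000e+00]
-8.6 [ 0.5068 -0.0076  0.227 ] delta turn [2.4575, -2.506, 0.3262, -0.0, -0.0, -0.3784] Lx [ 1.00000000e+00 -1.67724013e-16  0.00000000e+00]
```

```bash
A='[.8,-.8,-.1,0,0,0,-1]'
python3 -m pendant '[[0.82,-0.835,0,0,0,0,-1],[0.82,-0.835,0,0,0,0,-1],[0.82,-0.835,0,0,0,0,-1],[0.82,-0.835,0,0,0,0,-1],[0.82,-0.835,0,0,0,0,-1],[0.82,-0.835,0,0,0,0,-1]]' | tail -c 400
python3 -m pendant '[[0.82,-0.835,0,0,0,0,-1],[0.82,-0.835,0,0,0,0,-1],[0.82,-0.835,0,0,0,0,-1],[0.82,-0.835,0,0,0,0,-1],[0.82,-0.835,0,0,0,0,-1],[0.82,-0.835,0,0,0,0,-1]]' | tail -c 400
python3 -m pendant '[[0.82,-0.835,0,0,0,-0.3784,-1],[0.82,-0.835,0,0,0,-0.3784,-1],[0.82,-0.835,0,0,0,-0.3784,-1],[0.82,-0.835,0,0,0,-0.3784,-1],[0.82,-0.835,0,0,0,-0.3784,-1],[0.82,-0.835,0,0,0,-0.3784,-1],[0.82,-0.835,0,0,0,-0.3784,-1],[0.82,-0.835,0,0,0,-0.3784,-1]]'
python3 -m pendant '[[0,0,0,0,0,-0.02,-1],[0,0,0,0,0,0,-1]]' >/dev/null
python3 - <<'E'
from h import *
s=readout.read_state();print(s['position'],np.round(s['tcp_rot'],3).tolist(),np.round(s['joint_positions'],1))
C=np.array([.518,.0664,0]);a=np.radians(81.4);yc=np.array([np.cos(a),np.sin(a),0])
print(row(C+yc*-.0748+[0,0,.227],Rd(-8.6)))
im,d=capture('scene');cv2.imwrite('pics/s1.png',cv2.resize(im[120:290,130:330,::-1],None,fx=4,fy=3.5))
E
```

```text
time_s: 1.7
position: [0.2662, -0.4033, 0.2922]
tcp_rot: [[0.972, 0.234, -0.0], [0.234, -0.972, 0.004], [0.001, -0.004, -1.0]]
force: [-0.3, -0.3, 0.8]
opening: 1.0
grasp_force: 0.0
time_s: 2.3
position: [0.3874, -0.2053, 0.2925]
tcp_rot: [[0.972, 0.235, 0.001], [0.235, -0.972, 0.001], [0.001, -0.0, -1.0]]
force: [-0.1, -0.0, -0.1]
opening: 1.002
grasp_force: 0.0
time_s: 3.1
position: [0.5083, -0.0089, 0.2922]
tcp_rot: [[0.144, 0.99, 0.001], [0.99, -0.144, -0.001], [-0.001, 0.001, -1.0]]
force: [-0.5, -0.4, -0.6]
opening: 0.998
grasp_force: 0.0
[ 0.50815887 -0.0094235   0.29231654] [[0.151, 0.988, 0.001], [0.988, -0.151, -0.001], [-0.001, 0.001, -1.0]] [-13.7  21.2  98.7  -0.   60.   -4.9]
[0.0085, -0.0084, 0.3266, 0.0003, 0.0003, -0.0006]
```

View pics/s1.png

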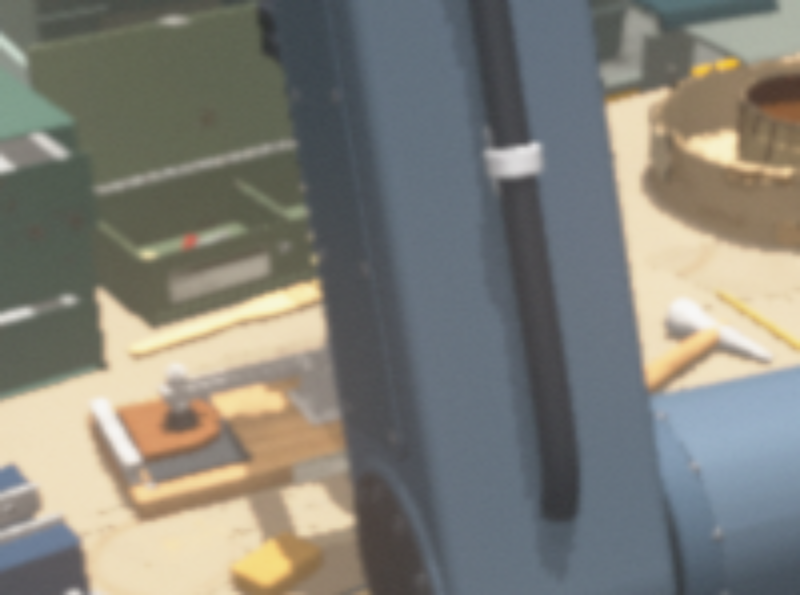

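```bash
python3 -m pendant '[[0.005,-0.017,0.15,0,0,0,-1],[0.005,-0.017,0.326,0,0,0,-1],[0.005,-0.017,0.326,0,0,0,-1],[0.005,-0.017,0.326,0,0,0,-1]]'
python3 -m pendant '[[0,0,0,0,0,0,1],[0,0,0,0,0,0,1],[0,0,0,0,0,0,1],[0,0,0,0,0,0,1],[0,0,0,0,0,0,1],[0,0,0,0,0,0,1],[0,0,0,0,0,0,1],[0,0,0,0,0,0,1]]'
python3 - <<'E'
import numpy as np
for t in range(8,65,8):
    a=np.radians(15);b=np.radians(15+t)
    print(t,round(-.119*(np.sin(b)-np.sin(a))/.2,3),round(.119*(np.cos(a)-np.cos(b))/.2,3))
E
```

```text
time_s: 3.75
position: [0.5046, -0.0071, 0.227]
tcp_rot: [[0.15, 0.989, -0.001], [0.989, -0.15, -0.0], [-0.0, -0.001, -1.0]]
force: [0.7, -0.4, 0.4]
opening: 1.002
grasp_force: 0.0
time_s: 4.55
position: [0.5041, -0.0061, 0.227]
tcp_rot: [[0.15, 0.989, -0.0], [0.989, -0.15, 0.0], [0.0, -0.0, -1.0]]
force: [0.4, -0.6, -0.1]
opening: 0.356
grasp_force: 0.0
8 -0.078 0.027
16 -0.152 0.065
24 -0.22 0.112
32 -0.281 0.169
40 -0.333 0.233
48 -0.376 0.305
56 -0.409 0.381
64 -0.43 0.461
```

```bash
python3 -m pendant '[[0,0,0,0,0,0,1],[0,0,0,0,0,0,1],[0,0,0,0,0,0,1],[0,0,0,0,0,0,1],[0,0,0,0,0,0,1],[0,0,0,0,0,0,1]]'
```

```text
time_s: 5.15
position: [0.5052, -0.0063, 0.2271]
tcp_rot: [[0.15, 0.989, 0.003], [0.989, -0.15, -0.0], [0.0, 0.003, -1.0]]
force: [5.5, -0.1, -4.3]
opening: 0.208
grasp_force: 29.2
```

```bash
python3 -m pendant '[[-0.04,0,0.012,0,0,0,1],[-0.078,0,0.027,0,0,0,1],[-0.116,0,0.045,0,0,0,1],[-0.152,0,0.065,0,0,0,1],[-0.187,0,0.087,0,0,0,1],[-0.22,0,0.112,0,0,0,1],[-0.252,0,0.14,0,0,0,1],[-0.281,0,0.169,0,0,0,1]]'
python3 -m pendant '[[-0.027,0,0.031,0,0,0,1],[-0.052,0,0.064,0,0,0,1],[-0.075,0,0.099,0,0,0,1],[-0.095,0,0.136,0,0,0,1],[-0.113,0,0.173,0,0,0,1],[-0.128,0,0.212,0,0,0,1],[-0.14,0,0.252,0,0,0,1],[-0.147,0,0.282,0,0,0,1]]'
python3 -m pendant '[[0,0,0,0,0,0,1],[0,0,0,0,0,0,1],[0,0,0,0,0,0,1]]'
```

```text
time_s: 5.95
position: [0.4961, -0.0632, 0.1935]
tcp_rot: [[0.149, 0.989, 0.001], [0.989, -0.149, -0.002], [-0.002, 0.002, -1.0]]
force: [1.9, -1.3, 5.9]
opening: 0.209
grasp_force: 29.9
time_s: 6.75
position: [0.4911, -0.0952, 0.1371]
tcp_rot: [[0.146, 0.989, -0.0], [0.989, -0.146, -0.007], [-0.007, 0.001, -1.0]]
force: [-4.0, -16.7, 7.4]
opening: 0.206
grasp_force: 29.6
time_s: 7.05
position: [0.4911, -0.0952, 0.1369]
tcp_rot: [[0.147, 0.989, -0.0], [0.989, -0.147, -0.007], [-0.007, 0.001, -1.0]]
force: [-2.5, -16.1, 3.1]
opening: 0.205
grasp_force: 29.5
```

```bash
python3 -m pendant '[[0,0,0,0,0,0,-1],[0,0,0,0,0,0,-1],[0,0,0,0,0,0,-1],[0,0,0,0,0,0,-1],[0,0,0,0,0,0,-1],[0,0,0,0,0,0,-1],[0,0,0,0,0,0,-1],[0,0,0,0,0,0,-1]]'
python3 -m pendant '[[0,0,0,0,0,0,-1],[0,0,0,0,0,0,-1],[0,0,-0.1,0,0,0,-1],[0,0,-0.3,0,0,0,-1],[0,0,-0.5,0,0,0,-1],[0,0,-0.7,0,0,0,-1],[0,0,-0.9,0,0,0,-1],[0,0,-0.9,0,0,0,-1]]'
python3 - <<'E'
from h import *
for n in('top','scene'):
    im,d=capture(n);np.save(n+'1.npy',d);cv2.imwrite(f'pics/{n}1.png',im[...,::-1]);print(look_for('heel_lift_1',n)[:2])
t=cv2.imread('pics/top1.png');s=cv2.imread('pics/scene1.png')
o=np.zeros((525,800,3),np.uint8);o[:,:525]=cv2.resize(t[165:240,140:215],None,fx=7,fy=7,interpolation=2);o[:500,550:800]=cv2.resize(s[170:270,150:200],None,fx=5,fy=5,interpolation=2)
cv2.imwrite('pics/c3.png',o)
E
```

```text
time_s: 7.85
position: [0.4913, -0.0906, 0.1368]
tcp_rot: [[0.149, 0.989, -0.0], [0.989, -0.149, 0.0], [0.0, -0.0, -1.0]]
force: [-0.4, -0.3, 0.0]
opening: 0.854
grasp_force: 0.0
time_s: 8.65
position: [0.494, -0.0917, 0.3224]
tcp_rot: [[0.149, 0.989, 0.012], [0.989, -0.149, -0.005], [-0.003, 0.012, -1.0]]
force: [1.0, -0.6, 0.2]
opening: 0.998
grasp_force: 0.0
[{'extent': [161.3, 180.9, 181.1, 203.4], 'conf': 0.84}]
[{'extent': [160.7, 235.8, 183.8, 256.5], 'conf': 0.67}]
```

View pics/c3.png

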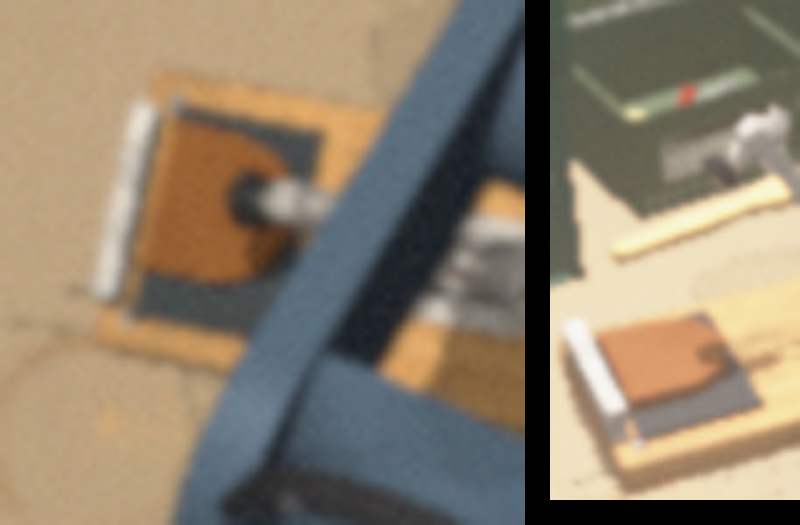

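Run:
```python
from h import *
for n in('top','scene'):
    im=cv2.imread(f'pics/{n}1.png');hsv=cv2.cvtColor(im,cv2.COLOR_BGR2HSV)
    P=pts(n,np.load(n+'1.npy'))
    m=(hsv[...,1]>140)&(hsv[...,0]<14)&(im[...,2]>90)
    v,u=np.nonzero(m);q=onz(n,np.c_[u,v],.034)
    C=np.array([.518,.0664]);a=np.radians(81.4);y=np.array([np.cos(a),np.sin(a)]);x=np.array([y[1],-y[0]])
    r=q[:,:2]-C;r=np.c_[r@x,r@y]*1000;k=(abs(r[:,0])<55)&(r[:,1]>25)&(r[:,1]<115);r=r[k]
    print(n,len(r),'y range',np.percentile(r[:,1],[1,99]).round(1))
    for lo in range(35,105,8):
        s=r[(r[:,1]>=lo)&(r[:,1]<lo+8)];
        if len(s):print(lo,s[:,0].min().round(1),s[:,0].max().round(1),len(s))
    print(cv2.minAreaRect(r[r[:,1]>65].astype(np.float32)))
    hh=P[v,u][k];print('height',np.median(hh[:,2]))
```

```text
top 157 y range [51.6 99.9]
43 -1.8 -1.8 1
51 -22.6 32.5 16
59 -24.3 37.1 21
67 -25.5 39.1 28
75 -26.1 34.2 27
83 -25.3 40.0 36
91 -25.8 38.8 25
99 -17.7 7.8 3
((6.915779113769531, 84.22489929199219), (66.1212387084961, 37.082725524902344), 0.6192615628242493)
height 0.03408479737259773Traceback (most recent call last):
  File "<stdin>", line 9, in <module>
    return _quantile_unchecked(
        a, q, axis, out, overwrite_input, method, keepdims, weights)
    return _ureduce(a,
                    func=_quantile_ureduce_func,
    ...<5 lines>...
                    overwrite_input=overwrite_input,
                    method=method)
    r = func(a, **kwargs)
    result = _quantile(arr,
                       quantiles=q,
    ...<2 lines>...
                       out=out,
                       weights=wgt)
    slices_having_nans = np.isnan(arr[-1, ...])
                                  ~~~^^^^^^^^^
IndexError: index -1 is out of bounds for axis 0 with size 0
```

Run:
```python
from h import *
print(row([.5367,.1445,.30],Rd(-8.6)))
```

```text
[1.1959, 0.0533, 0.0792, -0.0009, -0.0002, -0.0]
```

```bash
python3 -m pendant '[[0.2,0.01,0,0,0,0,-1],[0.4,0.02,0,0,0,0,-1],[0.6,0.027,0,0,0,0,-1],[0.6,0.027,0,0,0,0,-1]]' >/dev/null
python3 -m pendant '[[0.2,0.01,0.03,0,0,0,-1],[0.4,0.02,0.06,0,0,0,-1],[0.596,0.027,0.079,0,0,0,-1],[0.596,0.027,0.079,0,0,0,-1],[0.596,0.027,0.079,0,0,0,-1]]'
python3 - <<'E'
from h import *
print(row([.5367,.1445,.0965],Rd(-8.6)))
E
```

```text
time_s: 9.75
position: [0.5371, 0.144, 0.2993]
tcp_rot: [[0.148, 0.989, -0.004], [0.989, -0.148, -0.001], [-0.002, -0.004, -1.0]]
force: [0.3, -0.5, -0.2]
opening: 1.001
grasp_force: 0.0
[0.0037, 0.0014, 1.014, -0.0011, 0.0005, 0.0005]
```

```bash
python3 -m pendant '[[0,0,0.2,0,0,0,-1],[0,0,0.4,0,0,0,-1],[0,0,0.6,0,0,0,-1],[0,0,0.7,0,0,0,-1],[0,0,0.8,0,0,0,-1],[0,0,0.85,0,0,0,-1],[0,0,0.9,0,0,0,-1],[0,0,0.9,0,0,0,-1]]'
python3 -m pendant '[[0,0,0.04,0,0,0,-1],[0,0,0.08,0,0,0,-1],[0,0,0.1,0,0,0,-1],[0,0,0.114,0,0,0,-1],[0,0,0.114,0,0,0,-1]]'
```

```text
time_s: 10.55
position: [0.5373, 0.1432, 0.1202]
tcp_rot: [[0.151, 0.989, -0.002], [0.989, -0.151, -0.0], [-0.001, -0.002, -1.0]]
force: [-0.2, 0.2, 0.4]
opening: 1.001
grasp_force: 0.0
time_s: 11.05
position: [0.5376, 0.1442, 0.0979]
tcp_rot: [[0.149, 0.989, -0.001], [0.989, -0.149, -0.0], [-0.0, -0.001, -1.0]]
force: [-0.9, 0.4, -0.2]
opening: 0.995
grasp_force: 0.0
```

```bash
python3 -m pendant '[[0,0,0.006,0,0,0,-1],[0,0,0.006,0,0,0,1],[0,0,0.006,0,0,0,1],[0,0,0.006,0,0,0,1],[0,0,0.006,0,0,0,1],[0,0,0.006,0,0,0,1],[0,0,0.006,0,0,0,1],[0,0,0.006,0,0,0,1]]'
python3 -m pendant '[[0,0,0,0,0,0,1],[0,0,0,0,0,0,1],[0,0,0,0,0,0,1],[0,0,0,0,0,0,1]]'
```

```text
time_s: 11.85
position: [0.5378, 0.1442, 0.0972]
tcp_rot: [[0.15, 0.989, 0.0], [0.989, -0.15, 0.0], [0.0, 0.0, -1.0]]
force: [-1.0, -0.8, 1.4]
opening: 0.766
grasp_force: 29.8
time_s: 12.25
position: [0.5378, 0.1442, 0.0972]
tcp_rot: [[0.15, 0.989, 0.0], [0.989, -0.15, 0.0], [0.0, 0.0, -1.0]]
force: [-0.5, 0.8, 4.0]
opening: 0.769
grasp_force: 29.8
```

```bash
python3 -m pendant '[[0,0,-0.05,0,0,0,1],[0,0,-0.15,0,0,0,1],[0,0,-0.3,0,0,0,1],[0,0,-0.45,0,0,0,1],[0,0,-0.6,0,0,0,1],[0,0,-0.8,0,0,0,1],[0,0,-1,0,0,0,1],[0,0,-1,0,0,0,1]]'
python3 -m pendant '[[0,0,0,0,0,0,1],[0,0,0,0,0,0,1]]'
python3 - <<'E'
from h import *
o=np.zeros((560,800,3),np.uint8)
for i,n in enumerate(('top','scene')):
    im,d=capture(n);np.save(n+'2.npy',d);cv2.imwrite(f'pics/{n}2.png',im[...,::-1]);r=look_for('heel_lift_1',n)[:1];print(n,r)
    if r:
        e=np.array(r[0]['extent']);u,v=int(e[0]+e[2])//2,int(e[1]+e[3])//2
        c=im[max(0,v-35):v+35,max(0,u-25):u+25,::-1];c=cv2.resize(c,(400,560));o[:,i*400:i*400+400]=c;print(u,v,pts(n,d)[v,u])
cv2.imwrite('pics/c4.png',o)
E
```

```text
time_s: 13.05
position: [0.5409, 0.1444, 0.3034]
tcp_rot: [[0.149, 0.989, 0.014], [0.989, -0.15, 0.001], [0.003, 0.013, -1.0]]
force: [0.4, 0.3, -0.5]
opening: 0.77
grasp_force: 29.8
time_s: 13.25
position: [0.5369, 0.144, 0.2961]
tcp_rot: [[0.15, 0.989, -0.002], [0.989, -0.15, -0.0], [-0.001, -0.002, -1.0]]
force: [0.1, -0.1, -0.8]
opening: 0.768
grasp_force: 29.8
top [{'extent': [157.7, 172.9, 173.4, 193.8], 'conf': 0.49}]
165 183 [0.53697808 0.11384892 0.2318908 ]
scene [{'extent': [156.6, 174.5, 180.5, 188.8], 'conf': 0.54}]
168 181 [0.4948641  0.15166712 0.23889121]
```

View pics/c4.png

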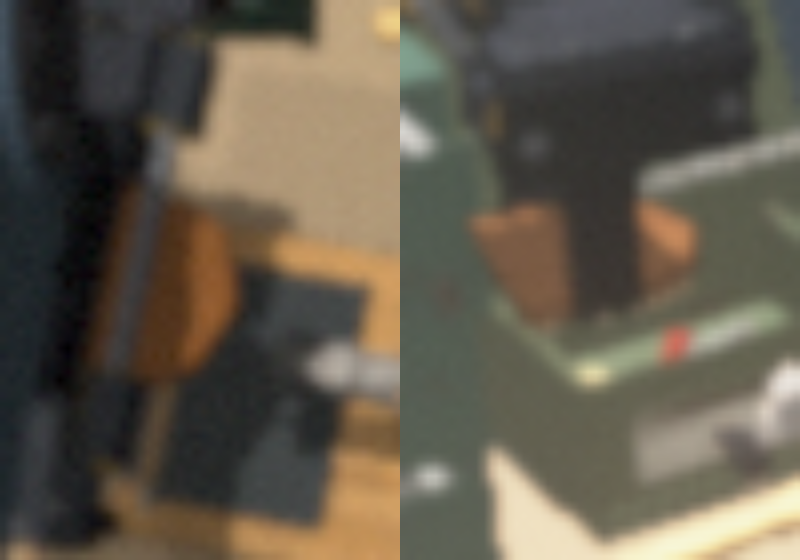

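```bash
cat > fit.py <<'E'
from h import *
import sys
k=sys.argv[1];s=readout.read_state();p=np.array(s['position']);R=np.array(s['tcp_rot']);A=[]
for n in('top','scene'):
    im=cv2.imread(f'pics/{n}{k}.png');hsv=cv2.cvtColor(im,cv2.COLOR_BGR2HSV);P=pts(n,np.load(f'{n}{k}.npy'))
    L=(P-p)@R
    m=(hsv[...,1]>110)&(hsv[...,0]<15)&(abs(L[...,0])<.065)&(abs(L[...,1])<.042)&(L[...,2]>.04)&(L[...,2]<.095)
    q=L[m]*1000
    print(n,len(q))
    if len(q)<8: continue
    for _ in range(5):
        B=np.c_[q[:,:2],np.ones(len(q))];c=np.linalg.lstsq(B,q[:,2],rcond=None)[0];r=q[:,2]-B@c
        g=abs(r)<max(2.5*np.median(abs(r)),1);q=q[g]
    print(' z=%.3f x+%.3f y+%.1f'%tuple(c),'xrange',np.percentile(q[:,0],[0,2,98,100]).round(1),'yrange',np.percentile(q[:,1],[2,98]).round(1),'res',np.std(r).round(1),len(q))
E
python3 fit.py 2
```

```text
top 230
 z=-0.035 x+-0.024 y+62.4 xrange [-41.9 -38.6   2.2   3.2] yrange [-28.  28.] res 1.1 171
scene 119
 z=-0.011 x+-0.002 y+63.2 xrange [-39.5 -36.4  22.3  23.3] yrange [-32.   26.9] res 0.5 86
```

```bash
cat > goal.py <<'E'
from h import *
a,e=np.radians(149),np.radians(55)
z=np.array([np.cos(e)*np.cos(a),np.cos(e)*np.sin(a),np.sin(e)]);x=np.array([-np.sin(e)*np.cos(a),-np.sin(e)*np.sin(a),np.cos(e)])
L=np.array([.641,-.258,.148]);R=np.c_[x,np.cross(-z,x),-z]
def g(dist):return L+dist*z-R@[-.0093,0,.0677]
if __name__=='__main__':
    s=readout.read_state();print(s['joint_positions'])
    p=g(.2);print('via',p,row(p,R));print('goal',g(.12),'via->goal',row(g(.12),R,p,R))
    R0=np.array(s['tcp_rot']);print('Rz only turn',row(p,Rd(-8.6-112+0)))
E
python3 goal.py
```

```text
[ 3.49722884e+00  2.47367948e+01  9.17574036e+01 -6.74140960e-04
  6.36790125e+01  1.21084758e+01]
via [ 0.51591503 -0.18284137  0.37262126] [-1.6322, 0.1383, -0.3843, -0.1903, 0.1281, 0.602]
goal [ 0.55524711 -0.20647447  0.3070891 ] via->goal [-0.0, -0.0, 0.4, 0.0, 0.0, 0.0]
Rz only turn [-1.6322, 0.1383, -0.3843, -0.0004, 0.0011, 0.6222]
```

```bash
python3 -m pendant '[[-0.1,0.01,-0.1,0,0,0,1],[-0.25,0.02,-0.2,0,0,0,1],[-0.4,0.04,-0.3,0,0,0,1],[-0.6,0.05,-0.38,0,0,0,1],[-0.8,0.07,-0.38,0,0,0,1],[-0.8,0.07,-0.38,0,0,0,1]]' | head -2
python3 -m pendant '[[-0.12,0.01,0,-0.013,0.009,0.043,1],[-0.24,0.02,0,-0.027,0.018,0.086,1],[-0.36,0.03,0,-0.041,0.027,0.129,1],[-0.48,0.04,0,-0.054,0.037,0.172,1],[-0.6,0.05,0,-0.068,0.046,0.215,1],[-0.72,0.06,0,-0.081,0.055,0.258,1],[-0.83,0.07,0,-0.095,0.064,0.301,1],[-0.83,0.07,0,-0.095,0.064,0.301,1]]' | head -2
python3 -m pendant '[[0,0,0,-0.013,0.009,0.043,1],[0,0,0,-0.027,0.018,0.086,1],[0,0,0,-0.041,0.027,0.129,1],[0,0,0,-0.054,0.037,0.172,1],[0,0,0,-0.068,0.046,0.215,1],[0,0,0,-0.081,0.055,0.258,1],[0,0,0,-0.095,0.064,0.301,1],[0,0,0,-0.095,0.064,0.301,1]]'
python3 -m pendant '[[0,0,0,0,0,0,1]]' >/dev/null
python3 goal.py
```

```text
time_s: 14.05
position: [0.528, -0.0204, 0.3729]
time_s: 14.85
position: [0.516, -0.1835, 0.3719]
time_s: 15.65
position: [0.5164, -0.18, 0.3718]
tcp_rot: [[0.703, -0.513, 0.492], [-0.422, -0.858, -0.292], [0.572, -0.002, -0.82]]
force: [-0.3, 0.7, -1.0]
opening: 0.764
grasp_force: 29.8
[-31.05565229  10.79905159 107.53878563   0.50621491  26.7360634
  89.35942713]
via [ 0.51591503 -0.18284137  0.37262126] [0.0036, 0.0121, -0.0005, -0.0011, 0.0004, 0.0008]
goal [ 0.55524711 -0.20647447  0.3070891 ] via->goal [-0.0, -0.0, 0.4, 0.0, 0.0, 0.0]
Rz only turn [0.0036, 0.0121, -0.0005, -0.0001, -0.194, -0.0011]
```

```bash
python3 - <<'E'
from h import *
im,d=capture('scene');P=pts('scene',d);cv2.imwrite('pics/s3.png',im[...,::-1])
r=look_for('camera_head','scene')[:1];print(r)
m=(im.min(-1)>185)&(abs(P[...,0]-.641)<.05)&(abs(P[...,1]+.258)<.05)&(P[...,2]>.11)&(P[...,2]<.19)
q=P[m];print(len(q))
if len(q)>10:
    print(q.mean(0),q.min(0),q.max(0));c=q.mean(0);print(np.linalg.svd(q-c)[2][2])
E
python3 -m pendant '[[0.004,0.012,0.06,0,0,0,1],[0.004,0.012,0.12,0,0,0,1],[0.004,0.012,0.18,0,0,0,1],[0.004,0.012,0.24,0,0,0,1],[0.004,0.012,0.3,0,0,0,1],[0.004,0.012,0.36,0,0,0,1],[0.004,0.012,0.4,0,0,0,1],[0.004,0.012,0.4,0,0,0,1]]'
python3 -m pendant '[[0,0,0,0,0,0,1],[0,0,0,0,0,0,1]]' >/dev/null
python3 goal.py
python3 - <<'E'
from h import *
o=np.zeros((600,800,3),np.uint8)
for i,n in enumerate(('top','scene')):
    im,d=capture(n);np.save(n+'4.npy',d);cv2.imwrite(f'pics/{n}4.png',im[...,::-1])
    v,u=((155,305),(165,265))[i]
    o[:,i*400:i*400+400]=cv2.resize(im[v-45:v+45,u-30:u+30,::-1],(400,600),interpolation=2)
cv2.imwrite('pics/c5.png',o)
E
python3 fit.py 4
```

```text
[]
0
time_s: 16.65
position: [0.5557, -0.2086, 0.3066]
tcp_rot: [[0.702, -0.515, 0.492], [-0.423, -0.857, -0.294], [0.573, -0.002, -0.819]]
force: [0.2, 0.4, -0.3]
opening: 0.767
grasp_force: 29.8
[-31.4882517   19.977509   106.70989049   1.20290432  18.17625761
  88.49455825]
via [ 0.51591503 -0.18284137  0.37262126] [-0.0079, -0.0077, -0.3976, -0.0005, -0.0008, -0.0002]
goal [ 0.55524711 -0.20647447  0.3070891 ] via->goal [-0.0, -0.0, 0.4, 0.0, 0.0, 0.0]
Rz only turn [-0.0079, -0.0077, -0.3976, 0.0001, -0.1952, -0.0022]
top 217
 z=-0.026 x+-0.001 y+64.1 xrange [-12.2  -9.6  25.4  27.3] yrange [-31.8  30.6] res 1.3 200
scene 18
 z=0.064 x+-0.452 y+75.3 xrange [-18.8 -18.3  14.   14.9] yrange [27.8 32.9] res 0.7 11
```

View pics/c5.png

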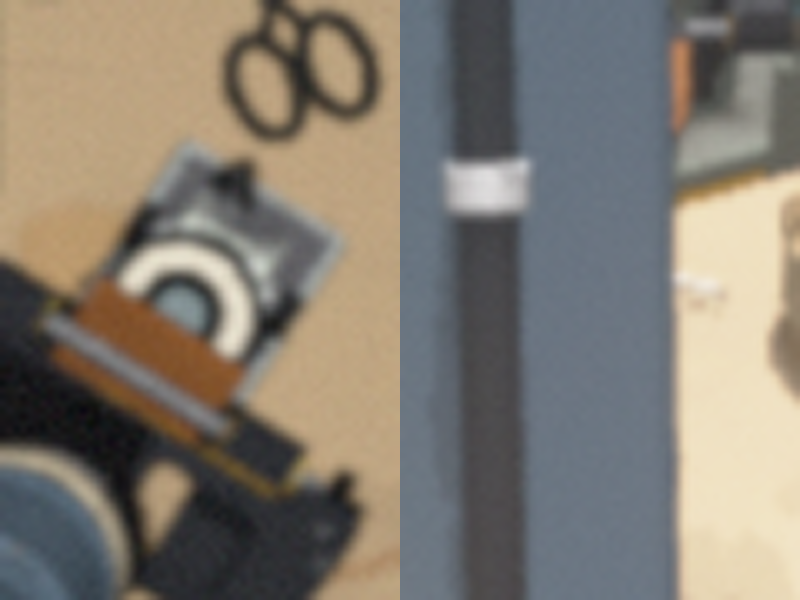

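Run:
```python
from goal import *
f=lambda q:(np.array(q,float)+.5)/(20/3)-.5+[275,110]
A=np.c_[x,np.cross(z,x),z]
for q in f([(108,280),(245,362)]): print(((onz('top',[q],.265+.0026)-L)@A).round(4))
print('ring centre',((onz('top',f([(192,300)]),.148)-L)@A).round(4))
s=readout.read_state();print('lift centre in cam',((np.array(s['position'])+np.array(s['tcp_rot'])@[-.0085,0,.0677]-L)@A).round(4),s['time_s'],np.abs(s['qvel']).max())
```

```text
[[0.0368 0.0287 0.1202]]
[[ 0.0377 -0.0327  0.1196]]
ring centre [[ 0.0053 -0.0008 -0.0037]]
lift centre in cam [ 0.0029 -0.0013  0.1206] 16.95 0.03947657915761029
```

```bash
python3 -m pendant '[[0,0,0,0,0,0,1],[0,0,0,0,0,0,1],[0,0,0,0,0,0,1],[0,0,0,0,0,0,1],[0,0,0,0,0,0,1]]' && python3 -c "
from rig import bot;print(bot.hand_in())"
```

```text
time_s: 17.45
position: [0.5555, -0.2084, 0.3081]
tcp_rot: [[0.701, -0.515, 0.494], [-0.422, -0.857, -0.295], [0.575, -0.002, -0.818]]
force: [0.2, -0.5, -0.0]
opening: 0.769
grasp_force: 29.8
the job is handed in; nothing more can be done
None
```

The clamp is open and the job is handed in, with the lift held by my estimate about 12 cm before the lens, within 5 mm of the view axis, straight edge level and uppermost; the hand-in returned no verdict.

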